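# Switch on a press-to-run tube mixer and run it by its head

## Robot

A 6-joint arm with a two-finger parallel gripper is mounted at the origin on a cart in front of the work surface, level with it; the furniture and walls round the work are solid. World frame = base frame: x ahead of the robot, y to its left, z up, the work surface at z = 0. Lengths are in m, angles in degrees, forces in N, time in s.
With the tool pointing down it reaches from about 0.3 to 0.75 m from the base axis. Payload 8.5 kg.
Tool frame: the origin (TCP) lies at the very end of the fingers, on their centre line; the grasp point (between the pads) lies 19 mm behind it (env.grip_point_offset is the distance from the TCP to the grasp point, in m); z points along the fingers, y is the direction in which the jaws open and shut (so a half turn about z gives the same grasp; the last joint's range is limited). The gripper opens to 85 mm and grips with 20 to 120 N. Pads are 22 mm wide; open, the fingers measure 114 mm over their backs; the gripper's body (76 mm by 85 mm) begins 54 mm behind the grasp point. The pads swing forward as they close: fully open they stand 13 mm farther back than shut.
Start: joints at [-86.763, 21.807, 74.336, -0, 83.858, -12.336], TCP at [0.148, -0.53, 0.231] pointing down, gripper open.
Joint ranges: [-178.18, 178.18], [-50.72, 133.34], [12.68, 142.11], [-81.47, 261.47], [9.98, 163.14], [-165.26, 165.26]. Speed limits (degrees/s): [136.94, 136.94, 180, 180, 180, 180].

## Interface

Orientations are given as a 3x3 rotation matrix whose columns are the frame's x, y, z axes.
In Python, from rig import env gives the robot as it stands.
- The arm moves only by the tool move_arm, never from a script. Its argument "moves" is a list of rows, each a list of 4 numbers: the shift along the tool's x, y, z in mm, then the turn about the tool's z in rad. In form: [[tx, ty, tz, spin], ...]. A call has 1 to 20 rows; each row is the pose to reach, as a shift and turn from the pose commanded when the call began, along the tool's axes at that moment; what a row does not reach only later rows make up. A row lasts 1/10 s, in which the tool goes at most 50 mm and 8.59 degrees, less where a joint would pass 70% of its speed; a pose out of reach is approached as far as the arm can. A call with a gripper value outside its range is refused whole. "grip" is the closure, from 0 (fully open) to 1 (shut), set as the call begins (left out, the last holds). The fingers move at their own pace and stop on an object; "grip_force" is the grip in N (left out, the last holds). Time passes only in rows, so rows that repeat a pose let the fingers close. It gives the time, the measured TCP pose, the force and the opening at its end, in the units of the state.
- env.observe(): the state, without advancing time (a new reading comes with each control period).
- env.get_image(name): name is "scene" or "top"; returns the picture (420x560x3 uint8, red, green, blue); there is no depth.
- env.get_calibration(name): a dict with "fovy" (degrees; the focal length in pixels is half the picture's height over the tangent of half this angle, whatever the lens; pixels are square), "cx", "cy" (the principal point, pixels), "k1" (the pictures are not rectified: a ray, as slopes to the right and down, at radius r is drawn at 1 + k1 r^2 times it, then the intrinsics apply), "extrinsics" (4x4, takes a point from world to camera coordinates). Camera axes: x right, y up, looking along -z (the intrinsics and any distortion apply to the point x, -y, -z); pixel columns grow to the right and rows downward; lengths in m; the calibration is good to about 2 mm. A picture is of the moment at which its call begins. get_calibration takes no time and is no camera call.
- env.close_job(): hands the job in, once; it reports no verdict.
Trained networks look in the newest picture that a camera, given by its name, has taken for a name from the list of things; names that differ only in an ending like _2 or _b are one class to them, and where a whole thing is asked for, a point or a joint stands for the part that bears it (a point fixed in the world has none). Each returns a list of dicts, best first, with "conf" (0 to 1); they miss things now and then, are a little off and sometimes report something else, mostly with a low value. They report only what shows in the picture. A call takes as long as a camera call. They do not tell look-alikes from the thing itself.
- env.silhouettes(camera, name): "region" (420x560 bool, what is visible of it) and "point" ([row, column] in pixels, amid what is visible of it).
- env.tip_of(camera, name): "point" ([row, column] in pixels: a listed point, or the origin of a listed thing).
The state is a dict: "time_s": time; "q": joint angles; "qvel": joint speeds; "joint_efforts": joint torques, N m; "position": TCP position; "tool_rot": TCP orientation; "ft_force": force on the tool from outside, world axes, zero at the start; "wrist_torque": the same for the moment, N m; "grip_width": finger opening in m.
Only numpy, scipy, OpenCV 4.12 (cv2) and the standard library are available. Lean on these libraries where they do the work, as an engineer would, in place of code of your own. Each camera call takes 0.05 s, during which the arm holds its last target.

## Task

Start the tube mixer for a test run: on the control box, switch on the mains by pressing down the raised far end of the wide rocker, then in the same way switch over the narrow rocker in the middle (press-to-run mode). Then press the mixer's round rubber head well down and finish while still holding it down (do not press it earlier). Do not switch the third, outer narrow rocker, do not lift or shift the control box, and leave the cup at the right, the timer and the bottle where they stand.

Things in the scene. Friction and masses are not known exactly. Their poses are not given: they have to be found in the camera images.
- control_box: low white box with a grey deck, 116 x 166 mm, 45 mm high, 0.85 kg, loose on the worktop (presses do not tip it). Origin: centre of its underside; x axis to its far side (within 0.35 rad of straight ahead), y to its left, z up. Three black rockers, 60 mm long along its x, pivots at x = 0, lie side by side, far ends raised; grey bezels round them are 48 mm high; a pushed-down end stays 3 mm above its bezel
- wide_rocker (a joint): wide rocker (mains), 40 mm wide, centred at y = +52 mm of the box; joint value about 0 to 0.05 rad at the start (far end raised), 0.36 rad when fully over (far end down, at its stop); a stiff hinge (0.04 N m, about 2 N at its end, up to 6 N nearer the pivot) that stays where it is left
- wide_rocker_end (a point): place to press on the wide rocker: on the centre line of the top face, 22 mm from the pivot towards the far end (8 mm in from that end); it stands about 61 mm above the worktop while raised and about 53 mm when pushed over
- middle_rocker (a joint): middle narrow rocker (mode), 22 mm wide, centred at y = -5 mm of the box; joint value about 0 to 0.05 rad at the start (far end raised), 0.36 rad when fully over (far end down, at its stop); a stiff hinge (0.04 N m, about 2 N at its end, up to 6 N nearer the pivot) that stays where it is left
- middle_rocker_end (a point): place to press on the middle narrow rocker: on the centre line of the top face, 22 mm from the pivot towards the far end (8 mm in from that end); it stands about 61 mm above the worktop while raised and about 53 mm when pushed over
- outer_rocker (a joint): outer narrow rocker, 22 mm wide, at the right (y = -50 mm of the box), to be left alone; joint value about 0 to 0.05 rad at the start (far end raised), 0.36 rad when fully over (far end down, at its stop); a stiff hinge (0.04 N m, about 2 N at its end, up to 6 N nearer the pivot) that stays where it is left
- mixer: tube mixer, a white box 130 x 124 mm with a round shoulder on top and a round black rubber head above that; fixed. Origin: centre of its underside, x axis to its far side, z up. The head is on its vertical centre line. The mixer stands either to the left or to the right of the control box.
- mixer_head (a joint): travel of the sprung rubber head: 0 when up, grows to 0.009 m fully down; it takes about 2.6 N to start, 4 N at 4 mm and 5.6 N at the stop, and springs up when let go. Well down means more than 4 mm
- mixer_head_top (a point): centre of the flat top of the rubber head (48 mm across, facing up), 108 mm above the worktop when up; it moves with the head
- specimen_cup_3: loose specimen cup with screw lid, 53 mm across, 59 mm high, at the right of the work; origin at the centre of its underside; leave alone
- timer: loose white bench timer, 62 x 62 x 22 mm, left of the work; origin at the centre of its underside; leave alone
- bottle_3: loose small brown bottle, 36 mm across, 75 mm high, right of the work; origin at the centre of its underside; leave alone
Mind the look-alikes: they are no part of the job. Leave any red or yellow look-alike of the mixer alone.

How it is judged:
By the outcome, as a careful person would: the job done as asked, in the order asked, and still so for the second after the job is handed in, while the arm keeps its last pose, push and grip.
It also fails if it takes over 38 s, if anything falls off the work surface, if the arm or the gripper's body presses on something with over 40 N, if the wrist force passes 120 N, or if a joint passes its speed limit or range.

## Working session

There is one attempt and no reset: what is moved stays moved. The work goes in short steps, Python scripts to look and compute and a tool call to move; the robot and the scene stay as the last step left them, time stands still between calls to the robot, and variables do not carry over. Pictures are saved under pics/ and viewed, and the job is handed in when it is done.

Besides the shell and the picture viewer there is one more tool, called as name([rows], argument=value, ...), one row to a line, values as JSON. move_arm: Moves the arm, as the interface text tells. Its arguments: {"type":"object","properties":{"moves":{"type":"array"},"grip":{"type":"number"},"grip_force":{"type":"number"}},"required":["moves"]}

```bash
mkdir -p pics; ls; cat > h.py <<'E'
import numpy as np, cv2
from rig import env
def ray(cam,rc):
    c=env.get_calibration(cam); f=210/np.tan(np.radians(c["fovy"])/2)
    d=np.array([(rc[1]-c["cx"])/f,(rc[0]-c["cy"])/f]); u=d.copy()
    for _ in range(30): u=d/(1+c["k1"]*(u@u))
    E=np.array(c["extrinsics"]); R,t=E[:3,:3],E[:3,3]
    return -R.T@t, R.T@np.array([u[0],-u[1],-1.])
def at_z(cam,rc,z):
    o,d=ray(cam,rc); return o+d*(z-o[2])/d[2]
def proj(cam,p):
    c=env.get_calibration(cam); f=210/np.tan(np.radians(c["fovy"])/2)
    E=np.array(c["extrinsics"]); q=E[:3,:3]@np.array(p)+E[:3,3]; s=np.array([q[0],-q[1]])/-q[2]
    s=s*(1+c["k1"]*(s@s)); return np.array([c["cy"]+f*s[1],c["cx"]+f*s[0]])
E
python3 - <<'E'
from h import *
for c in("scene","top"):
    im=env.get_image(c); cv2.imwrite(f"pics/{c}0.png",im[:,:,::-1])
    for n,z in(("wide_rocker_end",.061),("middle_rocker_end",.061),("mixer_head_top",.108),("control_box",0),("mixer",0)):
        for d in env.tip_of(c,n)[:4]: print(c,n,round(d["conf"],2),np.round(d["point"],1),np.round(at_z(c,d["point"],z),4))
s=env.observe();print(s["time_s"],s["position"],s["tool_rot"],s["grip_width"])
E
```

```text
pics
scene wide_rocker_end 0.63 [248.5 339. ] [ 0.4874 -0.0924  0.061 ]
scene middle_rocker_end 0.59 [254.9 357.5] [ 0.4895 -0.1482  0.061 ]
scene mixer_head_top 0.66 [158.1 254.3] [0.7405 0.3671 0.108 ]
scene mixer_head_top 0.63 [160.  179.6] [0.582  0.5956 0.108 ]
scene mixer_head_top 0.45 [212.2 255.8] [0.4568 0.1718 0.108 ]
scene control_box 0.77 [274.8 352.5] [ 0.4695 -0.1494  0.    ]
scene control_box 0.29 [248.8 337.9] [ 0.5512 -0.0679  0.    ]
scene mixer 0.85 [238.6 259.6] [0.4658 0.1664 0.    ]
scene mixer 0.74 [184.3 256.8] [0.7335 0.354  0.    ]
scene mixer 0.7 [185.  180.9] [0.5748 0.6017 0.    ]
top wide_rocker_end 0.74 [222.  337.3] [ 0.4799 -0.0835  0.061 ]
top middle_rocker_end 0.41 [219.5 354.8] [ 0.4881 -0.1491  0.061 ]
top mixer_head_top 0.57 [226.1 266.1] [0.4628 0.1817 0.108 ]
top mixer_head_top 0.47 [158.3 215. ] [0.7252 0.3716 0.108 ]
top mixer_head_top 0.47 [197.5 149.6] [0.5791 0.6127 0.108 ]
top control_box 0.88 [228.9 348.4] [ 0.4615 -0.1324  0.    ]
top control_box 0.3 [222.7 222.6] [0.4959 0.3575 0.    ]
top mixer 0.95 [198.5 159.4] [0.5985 0.6094 0.    ]
top mixer 0.93 [164.4 222.6] [0.7336 0.3595 0.    ]
top mixer 0.65 [229.8 271.8] [0.4639 0.165  0.    ]
0.6 [ 0.14766985 -0.52979199  0.23133238] [[ 9.63276193e-01  2.68512525e-01 -1.56914649e-06]
 [ 2.68512525e-01 -9.63276192e-01 -3.81268013e-05]
 [-1.17490452e-05  3.63053045e-05 -9.99999999e-01]] 0.08552736222706461
```

View pics/scene0.png

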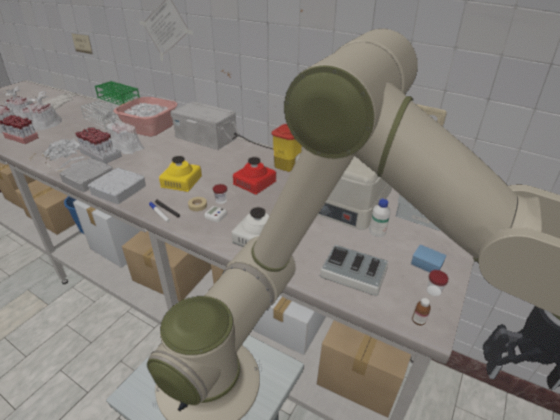

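View pics/top0.png

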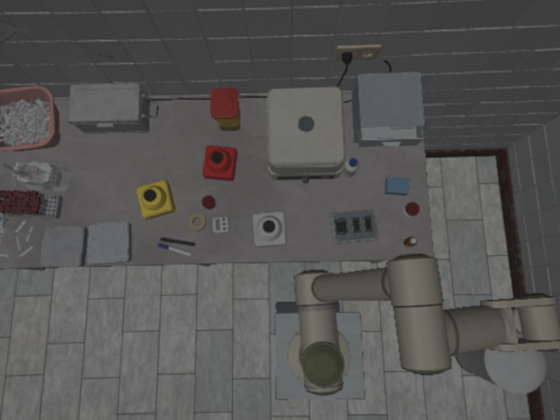

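```bash
python3 - <<'E'
import cv2
a=cv2.imread("pics/scene0.png")[185:315,215:415];b=cv2.imread("pics/top0.png")[180:270,240:400]
cv2.imwrite("pics/cs.png",cv2.resize(a,None,fx=4,fy=4,interpolation=2));cv2.imwrite("pics/ct.png",cv2.resize(b,None,fx=5,fy=5,interpolation=2))
E
```

```text
(no output)
```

View pics/cs.png

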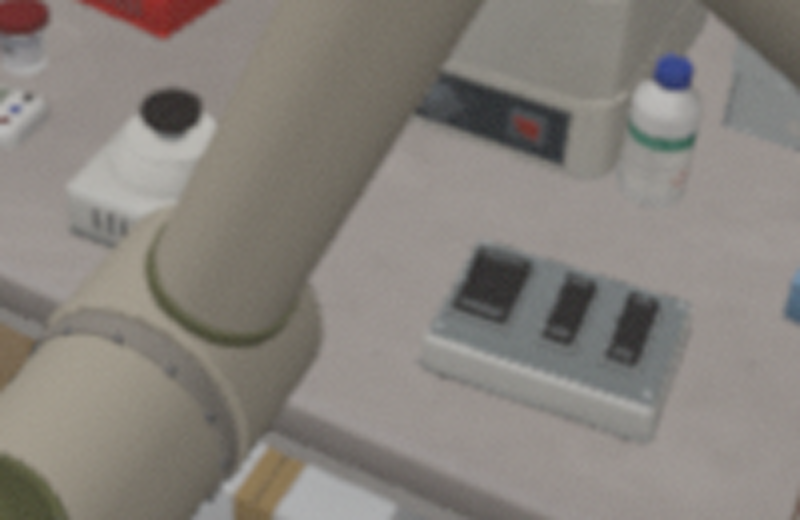

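View pics/ct.png

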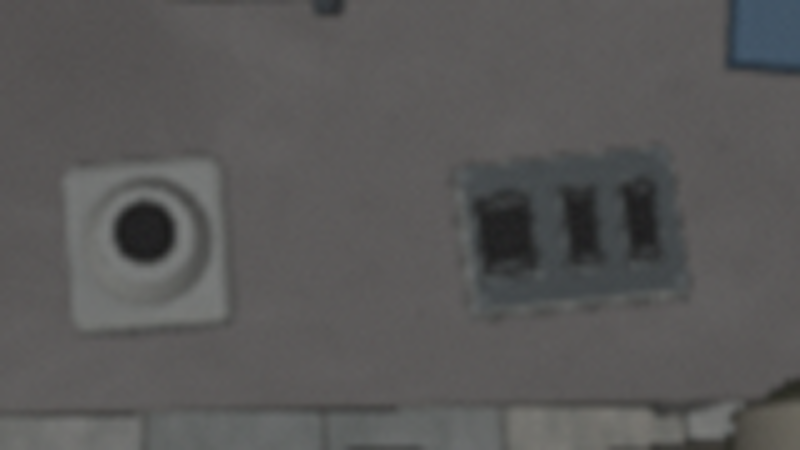

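```bash
cat > fit.py <<'E'
from h import *
from scipy.optimize import minimize
S={}
for c in("scene","top"):
    env.get_image(c)
    for n in("control_box","mixer","wide_rocker","middle_rocker","outer_rocker"):
        ds=env.silhouettes(c,n)
        for d in ds[:3]: print(c,n,round(d["conf"],2),np.round(d["point"],1),d["region"].sum())
        if n=="control_box" and ds: S[c]=ds[0]["region"]
        if "rocker" in n and ds:
            r=ds[0]["region"]; p=np.argwhere(r).mean(0); print("  centroid",p,at_z(c,p,.053).round(4))
np.savez("sil.npz",**S)
K=8
def mask(c,x,y,yaw,w):
    r0,r1,c0,c1=w; R=np.array([[np.cos(yaw),-np.sin(yaw)],[np.sin(yaw),np.cos(yaw)]])
    P=[]
    for z in(0,.045):
        for a in(-.058,.058):
            for b in(-.083,.083):
                q=R@[a,b]+[x,y]; P.append(proj(c,[*q,z]))
    P=np.array(P)-[r0,c0]; P=(P+.5)*K-.5
    h=cv2.convexHull(P[:,::-1].astype(np.float32)); m=np.zeros(((r1-r0)*K,(c1-c0)*K),np.float32)
    cv2.fillPoly(m,[np.round(h*16).astype(np.int32)],1,shift=4)
    return cv2.resize(m,(c1-c0,r1-r0),interpolation=cv2.INTER_AREA)
def cost(v,cams):
    t=0
    for c in cams:
        w=(200,300,310,400); t+=np.abs(mask(c,*v,w)-S[c][200:300,310:400]).sum()/S[c].sum()
    return t
for cams in(("scene",),("top",),("scene","top")):
    b=None
    for yaw in(-.0,.08,.2):
        r=minimize(cost,[.463,-.14,yaw],args=(cams,),method="Nelder-Mead",options=dict(initial_simplex=[[.463,-.14,yaw],[.473,-.14,yaw],[.463,-.13,yaw],[.463,-.14,yaw+.1]]))
        if b is None or r.fun<b.fun:b=r
    print(cams,b.x.round(4),b.fun)
    x,y,a=b.x
    for n,yy in(("w",.052),("m",-.005),("o",-.05)): print(n,np.round([x+.022*np.cos(a)-yy*np.sin(a),y+.022*np.sin(a)+yy*np.cos(a)],4))
E
python3 fit.py
```

```text
scene control_box 0.89 [269.  356.6] 2200
scene mixer 0.93 [176.1 181.2] 922
scene mixer 0.78 [177.1 255.9] 1110
scene mixer 0.61 [227.1 252.3] 861
scene wide_rocker 0.58 [259.2 335.4] 255
  centroid [255.57647059 337.81568627] [ 0.4666 -0.0986  0.053 ]
scene middle_rocker 0.42 [261.1 354. ] 133
  centroid [262.30075188 356.56390977] [ 0.4683 -0.1549  0.053 ]
scene outer_rocker 0.42 [266.5 372. ] 132
  centroid [266.71212121 372.89393939] [ 0.4751 -0.2004  0.053 ]
top control_box 0.96 [226.9 350.7] 1340
top mixer 0.83 [198.3 159. ] 1073
top mixer 0.7 [162.5 213.2] 1093
top mixer 0.61 [229.1 270.7] 1168
top wide_rocker 0.69 [226.2 343.6] 183
  centroid [225.80874317 340.93989071] [ 0.4664 -0.0974  0.053 ]
top outer_rocker 0.22 [220.5 224. ] 249
  centroid [224.12449799 220.28514056] [0.4822 0.3581 0.053 ]
('scene',) [ 0.4752 -0.151   0.0928] 0.10725852272727272
w [ 0.4922 -0.0972]
m [ 0.4975 -0.1539]
o [ 0.5017 -0.1987]Traceback (most recent call last):
  File "fit.py", line 33, in <module>
    r=minimize(cost,[.463,-.14,yaw],args=(cams,),method="Nelder-Mead",options=dict(initial_simplex=[[.463,-.14,yaw],[.473,-.14,yaw],[.463,-.13,yaw],[.463,-.14,yaw+.1]]))
    res = _minimize_neldermead(fun, x0, args, callback, bounds=bounds,
                               **options)
    fxr = func(xr)
    fx = function(np.copy(x), *(wrapper_args + args))
  File "fit.py", line 28, in cost
    w=(200,300,310,400); t+=np.abs(mask(c,*v,w)-S[c][200:300,310:400]).sum()/S[c].sum()
                                   ~~~~^^^^^^^^
  File "fit.py", line 20, in mask
    q=R@[a,b]+[x,y]; P.append(proj(c,[*q,z]))
                              ~~~~^^^^^^^^^^
  File "h.py", line 12, in proj
    c=env.get_calibration(cam); f=210/np.tan(np.radians(c["fovy"])/2)
ValueError: time passes only in moves, steps and waits
```

```bash
sed -i 's/^from rig import env/from rig import env\nfrom functools import lru_cache\n@lru_cache(None)\ndef cal(c): return env.get_calibration(c)/; s/c=env.get_calibration(cam)/c=cal(cam)/' h.py
sed -e '/^for c in("scene","top"):/,/^np.savez/d' -e 's/^S={}/S=dict(np.load("sil.npz"))/' fit.py > fit2.py; ls
python3 - <<'E'
from h import *
print(env.observe()["time_s"])
S={}
for c in("scene","top"): S[c]=env.silhouettes(c,"control_box")[0]["region"]
np.savez("sil.npz",**S)
E
python3 fit2.py
```

```text
fit.py
fit2.py
h.py
pics
sil.npz
1.2
('scene',) [ 0.4752 -0.151   0.0928] 0.10725852272727272
w [ 0.4922 -0.0972]
m [ 0.4975 -0.1539]
o [ 0.5017 -0.1987]
('top',) [ 0.4719 -0.1475  0.0984] 0.07730876865671642
w [ 0.4887 -0.0936]
m [ 0.4943 -0.1503]
o [ 0.4987 -0.1951]
('scene', 'top') [ 0.4733 -0.1494  0.0988] 0.20198916638398914
w [ 0.4901 -0.0955]
m [ 0.4957 -0.1522]
o [ 0.5002 -0.197 ]
```

The white mixer at scene (212,256) / top (226,266) is the one meant. The red one (158,254) and the yellow one (160,180) are look-alikes, and the enlarged crops confirm this. The control box sits at scene (270,355), with the wide rocker at its left. Next I'll go above the wide rocker with the fingers shut.

move_arm([
  [447,-328,0,0.175],
  [447,-328,0,0.175],
  [447,-328,0,0.175],
  [447,-328,0,0.175],
  [447,-328,0,0.175],
  [447,-328,0,0.175],
  [447,-328,0,0.175],
  [447,-328,0,0.175],
  [447,-328,0,0.175],
  [447,-328,0,0.175],
  [447,-328,0,0.175],
  [447,-328,0,0.175],
  [447,-328,100,0.175],
  [447,-328,130,0.175],
  [447,-328,130,0.175],
  [447,-328,130,0.175],
  [447,-328,130,0.175],
], grip=1, grip_force=60)

```text
time_s: 3.0
position: [0.4906, -0.0944, 0.1023]
tool_rot: [[0.995, 0.096, 0.001], [0.096, -0.995, -0.0], [0.001, 0.0, -1.0]]
ft_force: [0.6, -0.6, 0.5]
grip_width: -0.0
```

```bash
python3 - <<'E'
from h import *
s=env.observe();print(s["time_s"],s["position"],s["tool_rot"].round(3) if hasattr(s["tool_rot"],"round") else s["tool_rot"],s["grip_width"],s["ft_force"],s["qvel"])
o=[]
for c,w in(("scene",(190,300,280,420)),("top",(170,280,270,410))):
    im=env.get_image(c)[:,:,::-1].copy()
    p=proj(c,s["position"]);print(c,p)
    o.append(cv2.resize(im[w[0]:w[1],w[2]:w[3]],None,fx=5,fy=5,interpolation=2)[:, :])
cv2.imwrite("pics/a1.png",cv2.resize(np.vstack(o),(760-240,600*1)) if 0 else cv2.resize(np.hstack(o),(800,314)))
for n in("wide_rocker_end","middle_rocker_end"):
  for c in("scene","top"):
    for d in env.tip_of(c,n)[:1]: print(c,n,d["conf"],at_z(c,d["point"],.061).round(4))
E
```

```text
3.0 [ 0.49057282 -0.09440831  0.10225478] [[ 0.995  0.096  0.001]
 [ 0.096 -0.995 -0.   ]
 [ 0.001  0.    -1.   ]] -3.420439779423873e-05 [ 0.56883924 -0.63732721  0.45229521] [ 0.18215228 -1.79570263 -1.57126644 -0.03295495  0.01112107  0.03594863]
scene [237.09617336 341.63124472]
top [217.30836861 341.45090288]
scene wide_rocker_end 0.73 [ 0.4925 -0.0949  0.061 ]
scene middle_rocker_end 0.45 [ 0.4815 -0.1603  0.061 ]
```

View pics/a1.png

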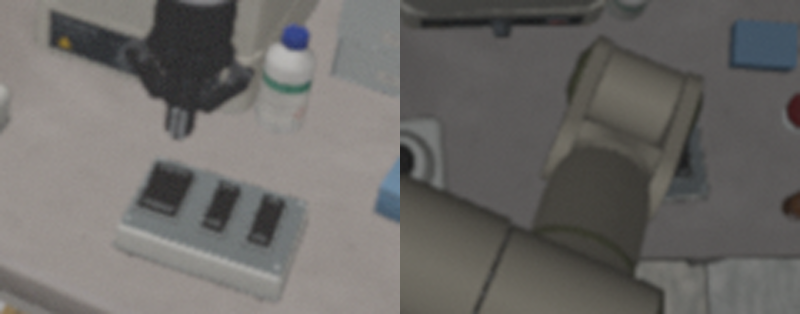

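The picture shows the shut fingertips in the air above the wide rocker, at scene (237,341). The calibration projects the TCP to the same place. Pressing now.

move_arm([
  [0,0,30,0],
  [0,0,37,0],
  [0,0,40,0],
  [0,0,42,0],
  [0,0,44,0],
  [0,0,45,0],
  [0,0,46,0],
  [0,0,46,0],
])

```text
time_s: 4.1
position: [0.4908, -0.094, 0.0557]
tool_rot: [[0.995, 0.097, 0.002], [0.097, -0.995, -0.001], [0.001, 0.001, -1.0]]
ft_force: [2.4, 1.6, 2.7]
grip_width: -0.0
```

move_arm([
  [0,0,1,0],
  [0,0,1.5,0],
  [0,0,2,0],
  [0,0,2,0],
])

```text
time_s: 4.5
position: [0.4905, -0.094, 0.0535]
tool_rot: [[0.995, 0.097, 0.001], [0.097, -0.995, -0.0], [0.001, 0.0, -1.0]]
ft_force: [3.2, -0.6, 3.1]
grip_width: 0.0002
```

move_arm([
  [0,0,1,0],
  [0,0,1.5,0],
  [0,0,1.5,0],
])

```text
time_s: 4.8
position: [0.4906, -0.0941, 0.053]
tool_rot: [[0.995, 0.097, 0.002], [0.097, -0.995, -0.001], [0.002, 0.001, -1.0]]
ft_force: [1.0, 1.2, 14.1]
grip_width: -0.0002
```

move_arm([
  [0,0,0.7,0],
  [0,0,0.7,0],
  [0,0,-38,0],
  [0,0,-45,0],
  [0,40,-45,0],
  [0,57,-45,0],
  [0,57,-45,0],
  [0,57,-45,0],
])

```text
time_s: 5.6
position: [0.4949, -0.15, 0.096]
tool_rot: [[0.995, 0.096, -0.002], [0.096, -0.995, 0.001], [-0.002, -0.002, -1.0]]
ft_force: [-0.3, 1.0, -0.4]
grip_width: 0.0002
```

```bash
python3 - <<'E'
from h import *
s=env.observe();print(s["time_s"],s["position"],s["ft_force"])
im=env.get_image("scene")[:,:,::-1].copy()
cv2.imwrite("pics/a2.png",cv2.resize(im[200:300,300:420],None,fx=6,fy=6,interpolation=2))
E
```

```text
5.6 [ 0.49490758 -0.15003123  0.09597983] [-0.29483391  1.02398232 -0.38818842]
```

View pics/a2.png

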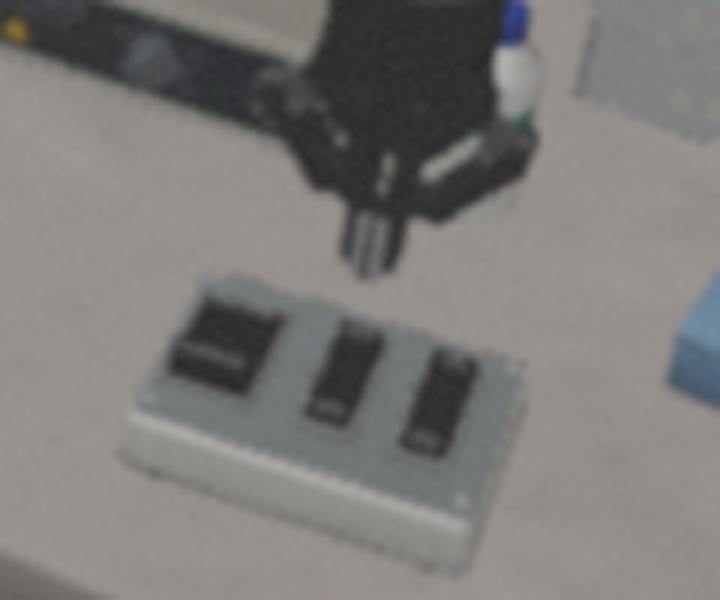

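The near end of the wide rocker now stands up, so it has switched. The tip is over the far end of the middle rocker. Pressing that one the same way.

move_arm([
  [0,0,30,0],
  [0,0,35,0],
  [0,0,37,0],
  [0,0,39,0],
  [0,0,41,0],
  [0,0,43,0],
  [0,0,44,0],
  [0,0,44,0],
])

```text
time_s: 6.45
position: [0.4963, -0.1507, 0.0532]
tool_rot: [[0.995, 0.097, 0.002], [0.097, -0.995, -0.0], [0.001, 0.001, -1.0]]
ft_force: [2.5, 2.5, 3.3]
grip_width: 0.0002
```

move_arm([
  [0,0,1,0],
  [0,0,1.5,0],
  [0,0,1.7,0],
  [0,0,1.7,0],
])

```text
time_s: 6.85
position: [0.4964, -0.1507, 0.0528]
tool_rot: [[0.995, 0.097, 0.002], [0.097, -0.995, -0.001], [0.002, 0.001, -1.0]]
ft_force: [-0.1, 3.3, 17.8]
grip_width: -0.0001
```

move_arm([
  [0,0,-48,0],
  [0,0,-95,0],
  [0,0,-110,0],
  [0,-50,-110,0],
  [0,-100,-110,0],
  [0,-150,-110,0],
  [0,-170,-110,0],
  [0,-170,-110,0],
])

```text
time_s: 7.65
position: [0.4784, 0.0207, 0.161]
tool_rot: [[0.995, 0.1, -0.001], [0.1, -0.995, -0.0], [-0.001, -0.0, -1.0]]
ft_force: [0.4, 0.6, -0.2]
grip_width: 0.0004
```

```bash
python3 - <<'E'
from h import *
s=env.observe();print(s["time_s"],s["position"],s["ft_force"])
o=[]
for c,w in(("scene",(195,295,220,400)),("top",(180,280,230,410))):
    im=env.get_image(c)[:,:,::-1].copy()
    o.append(cv2.resize(im[w[0]:w[1],w[2]:w[3]],(540,300),interpolation=2))
    for n in("mixer_head_top","mixer_head","control_box"):
        for d in (env.tip_of(c,n)[:3] if n!="mixer_head" else []): print(c,n,round(d["conf"],2),np.round(d["point"],1),at_z(c,d["point"],.108 if n!="control_box" else 0).round(4))
        for d in (env.silhouettes(c,n)[:3] if n=="mixer_head" else []):
            p=np.argwhere(d["region"]).mean(0);print(c,n,"sil",round(d["conf"],2),p.round(1),at_z(c,p,.104).round(4))
cv2.imwrite("pics/a3.png",np.vstack(o))
E
```

```text
7.65 [0.47835123 0.02070719 0.16102005] [ 0.44733732  0.58672955 -0.17596328]
scene mixer_head_top 0.72 [213.2 254.5] [0.4505 0.1723 0.108 ]
scene mixer_head_top 0.64 [159.6 178.2] [0.5816 0.6022 0.108 ]
scene mixer_head_top 0.49 [158.5 254.6] [0.7385 0.3644 0.108 ]
scene mixer_head sil 0.63 [212.4 257.3] [0.4626 0.1704 0.104 ]
scene mixer_head sil 0.6 [160.7 254. ] [0.7287 0.3607 0.104 ]
scene control_box 0.75 [272.7 356.8] [ 0.4838 -0.157   0.    ]
top mixer_head_top 0.71 [191.9 149.6] [0.6004 0.6136 0.108 ]
top mixer_head_top 0.44 [158.3 217.8] [0.725  0.3611 0.108 ]
top mixer_head sil 0.57 [194.5 149.8] [0.5914 0.6138 0.104 ]
top mixer_head sil 0.56 [156.6 215.8] [0.7331 0.3692 0.104 ]
top mixer_head sil 0.46 [225.2 268. ] [0.4665 0.175  0.104 ]
top control_box 0.69 [228.2 350.5] [ 0.4641 -0.1406  0.    ]
top control_box 0.28 [230.7 270. ] [0.4605 0.172  0.    ]
```

View pics/a3.png

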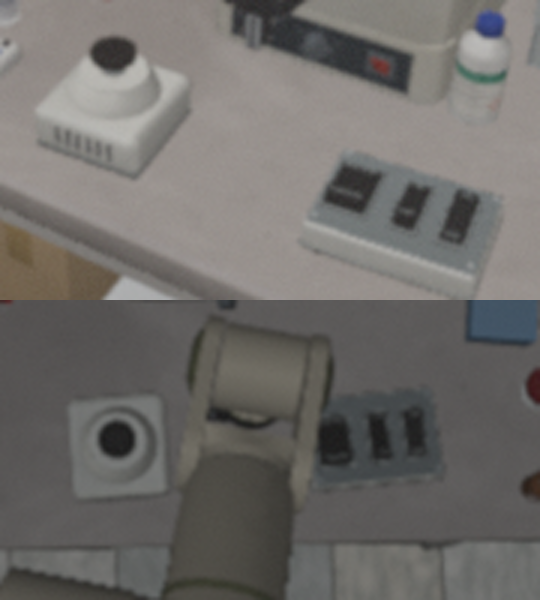

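```bash
python3 - <<'E'
from h import *
for c,p in(("top",(226.5,269)),("scene",(211.8,257.6))): print(at_z(c,p,.107).round(4))
a=cv2.imread("pics/scene0.png")[235:285,315:395];b=env.get_image("scene")[235:285,315:395,::-1]
cv2.imwrite("pics/a4.png",cv2.resize(np.hstack([a,b]),(800,250),interpolation=2))
E
```

```text
[0.4613 0.1711 0.107 ]
[0.4625 0.1691 0.107 ]
```

View pics/a4.png

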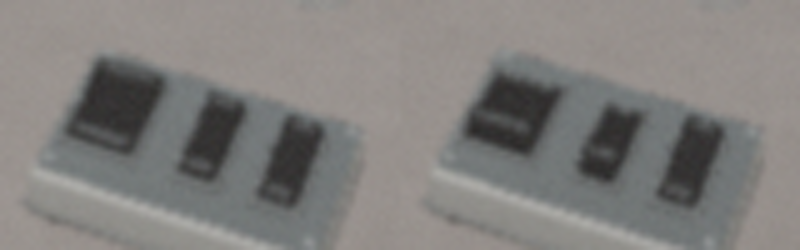

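Compared with the first picture, the wide and middle rockers are over, the outer one is unchanged, and the box has not moved. Next is the mixer head, at about (0.462, 0.171).

move_arm([
  [-2,-50,0,0],
  [-2,-100,0,0],
  [-2,-145,0,0],
  [-2,-151,0,0],
  [-2,-151,0,0],
  [-2,-151,30,0],
  [-2,-151,42,0],
  [-2,-151,48,0],
  [-2,-151,48,0],
])

```text
time_s: 9.0
position: [0.4629, 0.1676, 0.1127]
tool_rot: [[0.995, 0.095, -0.001], [0.095, -0.995, -0.0], [-0.001, 0.0, -1.0]]
ft_force: [0.5, 0.3, 0.7]
grip_width: -0.0
```

```bash
python3 - <<'E'
from h import *
s=env.observe();print(s["time_s"],s["position"],s["ft_force"])
im=env.get_image("scene")[:,:,::-1];print(proj("scene",s["position"]))
cv2.imwrite("pics/a5.png",cv2.resize(im[185:255,215:305],None,fx=6,fy=6,interpolation=2))
E
```

```text
9.0 [0.46286684 0.16760523 0.11273488] [0.50644148 0.34479911 0.71955549]
[210.35829183 258.04323276]
```

View pics/a5.png

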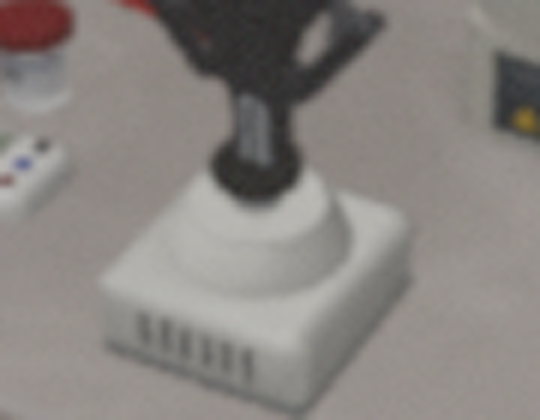

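The tip is centred over the head. I'll press it to about z = 0.101.

move_arm([
  [0,-2,3,0],
  [0,-2,5,0],
  [0,-2,7,0],
  [0,-2,9,0],
  [0,-2,11,0],
  [0,-2,12,0],
  [0,-2,12,0],
])

```text
time_s: 9.75
position: [0.4627, 0.1708, 0.1012]
tool_rot: [[0.995, 0.097, 0.001], [0.097, -0.995, 0.0], [0.001, -0.0, -1.0]]
ft_force: [0.6, -0.4, 3.5]
grip_width: -0.0003
```

move_arm([
  [0,0,1,0],
  [0,0,2,0],
  [0,0,2.5,0],
  [0,0,2.5,0],
  [0,0,2.5,0],
])

```text
time_s: 10.25
position: [0.4627, 0.1708, 0.099]
tool_rot: [[0.995, 0.097, 0.001], [0.097, -0.995, 0.0], [0.001, 0.0, -1.0]]
ft_force: [-0.2, -0.2, 7.1]
grip_width: 0.0
```

move_arm([
  [0,0,0.5,0],
  [0,0,0.5,0],
  [0,0,0.5,0],
])

```text
time_s: 10.55
position: [0.4628, 0.1708, 0.099]
tool_rot: [[0.995, 0.097, 0.001], [0.097, -0.995, 0.0], [0.001, 0.0, -1.0]]
ft_force: [-1.7, -0.6, 13.4]
grip_width: -0.0001
```

```bash
python3 - <<'E'
from h import *
im=env.get_image("scene")[:,:,::-1]
cv2.imwrite("pics/a6.png",cv2.resize(im[185:295,215:400],None,fx=4.3,fy=4.3,interpolation=2))
E
```

```text
(no output)
```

View pics/a6.png

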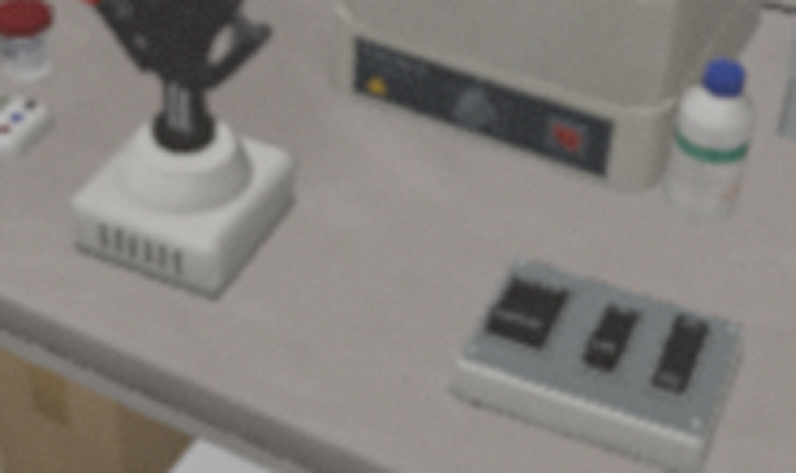

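The head is down on its stop (z = 0.099, 13 N), and both rockers are still over. Handing in.

```bash
python3 -c "
from rig import env
print(env.close_job())"
```

```text
the job is handed in; nothing more can be done
None
```

I switched the wide rocker over, then the middle one. After that I pressed the white mixer's head down and handed the job in at about 10.6 s while still holding it.

- **Rockers:** both reached their stops with the fingertip at about 53 mm (14 N on the wide one, 18 N on the middle one). The last picture shows both over, the outer rocker still as it was, and the box where it stood.
- **Mixer head:** it is on its stop, with the fingertip at z = 0.099 m, about 9 mm down, holding with about 13 N.
- **Other objects:** I did not touch the cup, the timer or the bottle. The final picture does not show the cup or the bottle, so I did not check those two by eye at the end.
- **Position estimates:** the two cameras disagreed by 3 to 10 mm on some points, so I used averages. The contact forces and heights matched those averages.

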